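# Switch the ball sorter to its other tray

### The job

The next batch of balls belongs in the tray that the sorter's seesaw gate is not feeding now. With a fingertip, press the raised end of the gate down so that it rocks over to its other side; only then push the stop slide's tab sideways until the stop is fully open, so that all three balls run into that other tray. Do not grasp or lift anything, do not touch the balls, push gently, and leave the trays and the things standing around where they are.

Things in the scene. Friction and masses are not known exactly. Their poses are not given: they have to be found in the camera images.
- sorter: Aluminium ball sorter fixed to the bench, base 190 x 170 mm. Origin at bench height under the gate's middle; +x away from the robot to the feed channel, +y left; turned up to 0.25 rad. The channel runs back along the middle from x 20 to 126 mm, under 142 mm high (stop guides 153 mm). Chutes at y +-73 to +-113 mm lead from the gate's ends to the trays. Balls drop on the gate's middle.
- gate (a joint): Seesaw gate: grey trough 136 mm long (sorter's y), 65 mm high axle along x under its middle. +0.2 rad: left (+y) end down, feeds the left tray; -0.2: right end down. Top-heavy: pushed past level (0) it falls to the other stop by itself and stays. Needs 0.3 to 1 N on a pad. A splash plate 36 mm wide stands at the middle of its front, up to 128 mm high.
- gate_left_pad (a point): Middle of the top face of the left press pad of the gate: a flat ribbed ear 40 mm (x) by 34 mm (y), 5 mm thick, standing out from the gate's front towards the robot, 40 mm in front of the axle's middle and 53 mm to its left. About 107 mm above the bench when this end is up, 96 mm when level, 85 mm when down; nothing lies under it until the base plate.
- gate_right_pad (a point): Middle of the top face of the equal pad at the right (-y) end of the gate, 53 mm to the right of the axle.
- stop (a joint): Stop slide of the feed channel: a steel bar across the channel with a blade that hangs in front of the first ball. Value in m: 0 to 0.003 shut, 0.030 fully open at its end stop; it grows as the slide is pushed towards the sorter's right (-y). The blade is clear of the balls from about 0.022. Sliding friction about 1.5 N, it stays where it is left.
- stop_tab (a point): Middle of the outer (left, +y) face of the steel push tab hanging at the left end of the stop slide: an upright plate 36 mm wide (along the sorter's x), 49 mm high (from 100 to 149 mm above the bench), 6 mm thick; the point is 125 mm above the bench. Pushing this face towards the sorter's -y by 30 mm opens the stop. Outside (+y of) the face it is free above the tray. An overhead shelf starts at x 0.58 m, 0.62 m above the bench: stay low.
- tray_left: Loose black parts tray, 131 x 89 mm over the rim (inside 120 x 80 mm), 34 mm high, standing on the bench under the left chute, centre about 146 mm left of the sorter's middle. Origin at the centre of its underside, its y along its length.
- tray_right: The equal tray under the right chute.
- nozzle: Bystander: metal hot-air nozzle standing on the bench behind the left tray, 26 mm across, 45 mm high; origin at the centre of its underside.
- eye_loupe: Bystander: black eye loupe, a cup 39 mm across and 30 mm high, standing in front of the sorter; origin at the centre of its underside.
- bottle: Bystander: flux bottle with a needle, 42 mm across, 103 mm high, standing behind the right tray; origin at the centre of its underside.
- ball_0_center (a point): Centre of steel ball 1 of 3 (22 mm across, 44 g), number 1 in the queue behind the stop blade in the feed channel.
- ball_1_center (a point): Centre of steel ball 2 of 3 (22 mm across, 44 g), number 2 in the queue behind the stop blade in the feed channel.
- ball_2_center (a point): Centre of steel ball 3 of 3 (22 mm across, 44 g), number 3 in the queue behind the stop blade in the feed channel.

How it is judged:
By the outcome, as a careful person would: the job done as asked, in the order asked, and still so for the second after the job is handed in, with the robot touching nothing.
It also fails if it takes over 45 s, if anything falls off the work surface, if the arm or the gripper's body presses on something with over 40 N, if the wrist force passes 120 N, or if a joint passes its speed limit or range.

### The arm

A 7-joint arm with a two-finger parallel gripper is mounted at the origin on a cart in front of the work surface, level with it; the furniture and walls round the work are solid. World frame = base frame: x ahead of the robot, y to its left, z up, the work surface at z = 0. Lengths are in m, angles in rad, forces in N, time in s.
With the tool pointing down it reaches from about 0.35 to 0.9 m from the base axis. Payload 8.1 kg.
Tool frame: the origin (TCP) lies at the very end of the fingers, on their centre line; the grasp point (between the pads) lies 19 mm behind it; z points along the fingers, x is the direction in which the jaws open and shut, and the axes are right-handed (so a half turn about z gives the same grasp; the last joint's range is limited). The gripper opens to 92 mm and grips with 3 to 60 N. Pads are 19 mm wide; open, the fingers measure 130 mm over their backs; the gripper's body (75 mm by 190 mm) begins 47 mm behind the grasp point.
Start: joints at [-1.35, 0.434, 0.025, 1.573, -0.012, 1.134, -0.075], TCP at [0.199, 0.593, 0.227] pointing down, gripper open.
Joint ranges: [-2.62, 2.62], [-0.44, 2.09], [-1.27, 1.32], [0.08, 2.57], [-1.32, 4.46], [0.12, 2], [-2.74, 2.74]. Speed limits (rad/s): [2.22, 2.22, 3.01, 3.01, 3.14, 3.14, 3.14].

### API

Orientations are given as a rotation vector (axis times angle).
In Python, from cell import status, viewer, arm gives the robot as it stands.
- The arm moves only by the tool jog_arm, never from a script. Its argument "commands" is text: rows parted by semicolons, each of 7 numbers parted by spaces: the closure, from -1 (fully open) to 1 (shut), then the shift along the world's x, y, z normalised to -1 to 1, where 1 is 0.3 m, then the turn, a rotation vector about the world's x, y, z normalised to -1 to 1, where 1 is 2 pi rad. In form: jaw dx dy dz wx wy wz; .... A call has exactly 5 rows; each row shifts and turns the commanded pose from where the row before left it; what a row does not reach is not made up. A row lasts 1/10 s, in which the tool goes at most 50 mm and 8.59 degrees, less where a joint would pass 70% of its speed; a pose out of reach is approached as far as the arm can. A call with a number of a shift or a turn outside -1 to 1 is refused whole. A call with a gripper value outside its range is refused whole. The fingers move at their own pace and stop on an object; "force" is the grip in N (left out, the last holds). Time passes only in rows, so rows that do not move let the fingers close, or fill a call up. It gives the time, the measured TCP pose, the force and the opening at its end, in the units of the state.
- status.observe(): the state, without advancing time (a new reading comes with each control period).
- viewer.get_image(name): name is "scene" or "top" or "wrist"; returns a dict with "pixels" (480x640x3 uint8, red, green, blue), "z_map" (480x640 float32, m along the optical axis (not along the pixel's ray), 0 where there is no reading), "camera_matrix" (3x3 intrinsics, pixels), "R" (3x3) and "t" (3): a world point X has camera coordinates R X + t. Camera axes: x right, y down, z forward; pixel columns grow to the right and rows downward; lengths in m; the calibration is good to about 2 mm. The wrist camera is an equidistant fisheye: a pixel r from the principal point sees the ray r / f radians off the axis. A picture is of the moment at which its call begins.
- arm.sign_off(): hands the job in, once; it reports no verdict.
The state is a dict: "clock": time; "joints": joint angles; "dq": joint speeds; "joint_efforts": joint torques, N m; "position": TCP position; "ee_rot": TCP orientation; "force": force on the tool from outside, world axes, zero at the start; "ft_torque": the same for the moment, N m; "width": opening from 0.0 (shut) to 1.0 (fully open).
Only numpy, scipy, OpenCV 4.12 (cv2) and the standard library are available. Lean on these libraries where they do the work, as an engineer would, in place of code of your own. Each camera call takes 0.05 s, during which the arm holds its last target. There are 200 camera calls.

## Working session

There is one attempt and no reset: what is moved stays moved. The work goes in short steps, Python scripts to look and compute and a tool call to move; the robot and the scene stay as the last step left them, time stands still between calls to the robot, and variables do not carry over. Pictures are saved under pics/ and viewed, about 8 in all and at most 12, crops included, and the job is handed in when it is done.

Besides the shell and the picture viewer there is one more tool, called after ">>>" as name(argument=value, ...) on one line, values as JSON. jog_arm: Moves the arm, as the interface text tells. Scaled input: -1 to 1 covers 0.3 m each way for a shift and 2 pi rad each way for a turn. Its arguments: {"type":"object","properties":{"commands":{"type":"string"},"force":{"type":"number"}},"required":["commands"]}

```bash
mkdir -p pics; ls; cat > h.py <<'E'
from cell import status, viewer, arm
import numpy as np, cv2
def grab(name, tag):
    d=viewer.get_image(name); cv2.imwrite(f'pics/{tag}.png',d['pixels'][:,:,::-1]); np.savez(f'pics/{tag}.npz',**d); return d
def load(tag): return dict(np.load(f'pics/{tag}.npz'))
def world(d):  # pinhole only -> HxWx3
    z=d['z_map']; K=d['camera_matrix']; v,u=np.mgrid[:z.shape[0],:z.shape[1]]
    c=np.stack([(u-K[0,2])/K[0,0]*z,(v-K[1,2])/K[1,1]*z,z],-1)
    return (c-d['t'])@d['R']
E
python3 - <<'E'
from h import *
for n in('top','scene'):
    d=grab(n,n+'0'); print(n,d['camera_matrix'].round(1).tolist(),d['R'].round(3).tolist(),d['t'].round(3), -d['R'].T@d['t'], (d['z_map']>0).mean())
s=status.observe(); print(s)
E
```

```text
pics
top [[443.9, 0.0, 315.0], [0.0, 443.9, 239.3], [0.0, 0.0, 1.0]] [[-0.014, -1.0, 0.023], [-0.986, 0.01, -0.165], [0.165, -0.025, -0.986]] [0.002 0.555 0.884] [0.40204555 0.01853542 0.96292028] 0.9960774739583333
scene [[495.6, 0.0, 316.7], [0.0, 495.6, 244.7], [0.0, 0.0, 1.0]] [[-0.675, -0.738, 0.004], [-0.373, 0.337, -0.864], [0.637, -0.585, -0.503]] [0.381 0.305 0.536] [0.02889641 0.49181521 0.53154898] 0.99587890625
{'clock': 0.1, 'joints': array([-1.349586  ,  0.43514372,  0.02493027,  1.57396344, -0.01159554,
        1.13401696, -0.07508901]), 'dq': array([ 3.70623548e-05, -2.77339495e-03, -1.60995878e-04, -9.17671990e-04,
       -1.77253231e-04, -7.53091036e-04,  1.23095450e-03]), 'joint_efforts': array([ 3.03818866e-03, -6.69129825e+01,  9.87995714e-01, -3.15144897e+01,
       -6.05292432e-02,  3.73604649e-02,  4.75756735e-05]), 'position': array([0.19874833, 0.59208881, 0.22604541]), 'ee_rot': array([ 2.54976885e+00,  1.83374975e+00, -1.65942900e-03]), 'force': array([-0.45091408,  0.06411686,  0.26289896]), 'ft_torque': array([-0.03462012, -0.0126727 ,  0.00972012]), 'width': 0.9941329426825203}
```

View pics/top0.png

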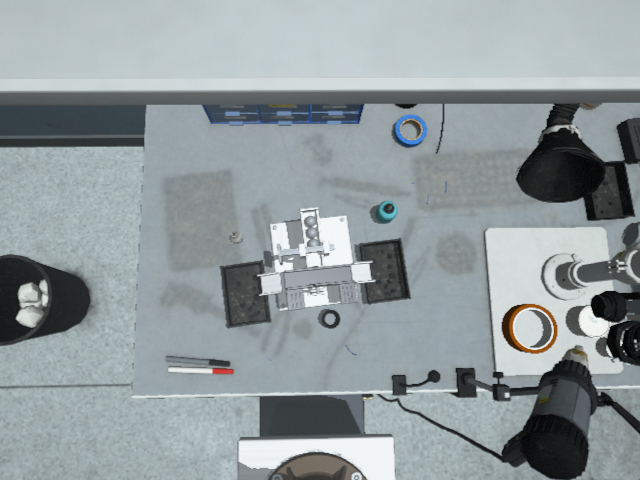

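View pics/scene0.png

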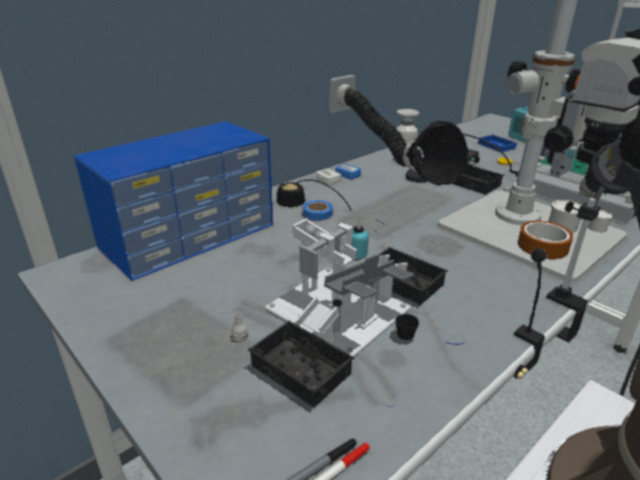

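Top view: the sorter is at about (315,275), with the left tray at (245,293), right tray at (383,271), loupe at (329,318) and nozzle at (236,238). In the scene view the trough slopes up to the image's right. Next I'll measure heights and poses.

```bash
python3 - <<'E'
from h import *
d=load('top0'); W=world(d); im=d['pixels'].astype(int)
x0,y0,x1,y1=205,195,425,340
cv2.imwrite('pics/crop1.png',cv2.resize(d['pixels'][y0:y1,x0:x1,::-1],None,fx=3.6,fy=3.6,interpolation=cv2.INTER_CUBIC))
h=W[...,2]
# trays: dark pixels, low
m=((im.max(2)<75)&(W[...,0]>.3)&(W[...,0]<.8)&(abs(W[...,1])<.35)&(h<.06)).astype(np.uint8)
n,l,s,c=cv2.connectedComponentsWithStats(m)
cs=[]
for i in range(1,n):
    if s[i,4]>150:
        p=W[l==i]; r=cv2.minAreaRect((p[:,:2]*1000).astype(np.float32)); print(s[i].tolist(),p.mean(0).round(3),r,p[:,2].max().round(3))
np.set_printoptions(linewidth=250)
hm=(h*1000).round().astype(int)
print('cols',list(range(258,376,4)))
for v in range(206,312,4): print(v,hm[v,258:376:4])
for v,u in((300,292),(300,348),(290,292),(290,348),(283,262),(270,370),(253,280)): print(v,u,W[v,u].round(4))
E
```

```text
[359, 238, 51, 66, 1946] [ 0.493 -0.158  0.007] ((492.65997314453125, -153.0976104736328), (132.21221923828125, 91.77388000488281), 6.5380377769470215) 0.039
[221, 261, 49, 66, 1683] [0.448 0.15  0.009] ((445.1565246582031, 144.5721435546875), (127.14794921875, 93.75514221191406), 7.627137660980225) 0.058
cols [258, 262, 266, 270, 274, 278, 282, 286, 290, 294, 298, 302, 306, 310, 314, 318, 322, 326, 330, 334, 338, 342, 346, 350, 354, 358, 362, 366, 370, 374]
206 [ 1  1  1  2  0 -1 -2  2 -2  2  1 -1  3 -1 -2  0  0  0  0 -2  2  0  2  0  1  0 -3  1 -2  4]
210 [  2  -1  -1  -3  -1  -1   0  -3  -3   0   0 140 140 140 136 137  -2   2  -4  -1   0   0  -1   1   1   1  -1  -5   3  -1]
214 [ -1   1   4   0   1   1   1  -3   0   0  -1 140 123 123 123 136  -1   0   0   1   1   0   0   0   3   0   0  -1   0   0]
218 [  0  -1  -3  -1   0  -1   3   2   0  -1  -2 138 138 143 139 138   7   8  11   6   7   8   9   0   0   0   0   0  -3  -3]
222 [  1   1  -3   1   0  -2   2  10   8   8   6 134 138 142 139 136   7   5   6   9   9   9   7   2  -2  -3  -1   2   0   1]
226 [ -1  -2   2   1   9   5   7  12 
[... 2230 characters left out ...]
  7   7 108 108 105 105   5   7   7 963   9   7   7  11   5  89  87  84  85   3  -3   2  34   2]
302 [  4   5   2   2  -3   0   7   8 107 104 106 105   6   5   8   9   9   8   6   7   7  91  84  82  81   0   1   0  34  34]
306 [  2   3   2   3   2   0  11   7 107 106 106 103   7   5   7   1  -4   0   0   1   0   4  -1   0   2  -2   0   1   3   1]
310 [  4   3   1   1  -4   1   4   1 107   1  -2  -3  -1  -1   0   0  -2  -3  32  30  -2   1  -3   2  -2   2  -1   0   1  -1]
300 292 [0.4279 0.0426 0.107 ]
300 348 [ 0.4271 -0.0667  0.0845]
290 292 [0.4469 0.0425 0.1067]
290 348 [ 0.4466 -0.0671  0.085 ]
283 262 [0.465  0.1054 0.0492]
270 370 [ 0.489  -0.1173  0.0496]
253 280 [0.513  0.0631 0.1493]
```

View pics/crop1.png

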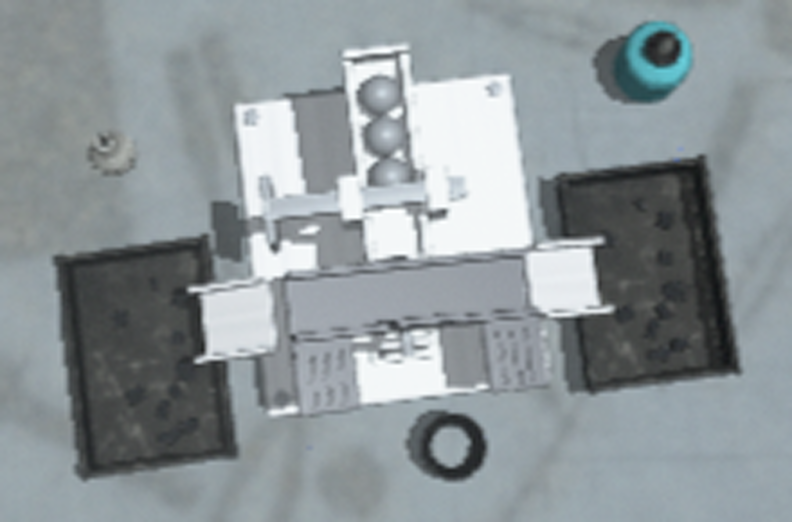

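Crop: the left pad (crop 325,375) reads z≈107 mm and the right pad (518,350) ≈85 mm, so the **left end is raised** and the gate is feeding the right tray. The tab is at crop (270,215), and the balls are at (380,95), (384,135) and (392,170). Next I'll fit the pad and tab.

```bash
python3 - <<'E'
from h import *
d=load('top0'); W=world(d); h=W[...,2]; v,u=np.mgrid[:480,:640]
def rect(m,name):
    n,l,s,c=cv2.connectedComponentsWithStats(m.astype(np.uint8)); i=1+s[1:,4].argmax(); p=W[l==i]
    print(name,s[i].tolist(),p.mean(0).round(4),[np.round(k,1) for k in cv2.minAreaRect((p[:,:2]*1000).astype(np.float32))]); return p
A=(u>255)&(u<380)
rect(A&(v>200)&(v<312)&(h>.003)&(h<.014),'base')
L=rect(A&(v>288)&(v<314)&(u<308)&(h>.098)&(h<.115),'Lpad')
R=rect(A&(v>284)&(v<310)&(u>338)&(u<360)&(h>.076)&(h<.096),'Rpad')
T=rect((u>270)&(u<286)&(v>238)&(v<270)&(h>.09)&(h<.156),'tab')
rect((u>270)&(u<345)&(v>238)&(v<270)&(h>.143)&(h<.158),'bar')
rect((u>298)&(u<322)&(v>205)&(v<245)&(h>.113)&(h<.147),'chan')
p=T[T[:,2]>.143]; print(len(p)); print(T[np.argsort(-T[:,0])][::4].round(3).tolist())
# base plate corners by bright white edge: yaw from long straight edges
s=load('scene0'); Ws=world(s); hs=Ws[...,2]
m=(abs(Ws[...,0]-.52)<.05)&(abs(Ws[...,1]-.066)<.03)&(hs>.095)&(hs<.156); P=Ws[m]; print('scene tab',len(P),P.mean(0).round(4),P.min(0).round(3),P.max(0).round(3))
r=cv2.minAreaRect((P[:,:2]*1000).astype(np.float32)); print(r)
x0,y0,x1,y1=230,200,450,365
cv2.imwrite('pics/crop2.png',cv2.resize(s['pixels'][y0:y1,x0:x1,::-1],None,fx=3.6,fy=3.6,interpolation=cv2.INTER_CUBIC))
E
```

```text
base [270, 221, 37, 91, 1477] [0.5345 0.0558 0.0079] [array([506.6,  50. ]), array([193.9,  73. ]), np.float64(6.0)]
Lpad [286, 289, 20, 22, 364] [0.4297 0.0361 0.106 ] [array([430.7,  36.1]), array([41.1, 33.2]), np.float64(6.6)]
Rpad [339, 285, 19, 19, 308] [ 0.4394 -0.0669  0.0851] [array([440. , -67.2]), array([37. , 33.4]), np.float64(6.3)]
tab [277, 244, 9, 22, 109] [0.5118 0.062  0.144 ] [array([513.3,  60.3]), array([35.4, 14. ]), np.float64(6.3)]
bar [277, 241, 58, 22, 476] [0.5184 0.0165 0.15  ] [array([515.5,  15.3]), array([ 34.1, 105.9]), np.float64(2.6)]
chan [301, 207, 21, 38, 656] [0.5668 0.0044 0.1313] [array([565.5,   4.3]), array([70., 34.]), np.float64(6.3)]
89
[[0.53, 0.069, 0.147], [0.528, 0.069, 0.149], [0.526, 0.069, 0.147], [0.526, 0.065, 0.149], [0.524, 0.063, 0.151], [0.52, 0.067, 0.149], [0.519, 0.056, 0.148], [0.518, 0.061, 0.15], [0.517, 0.065, 0.148], [0.517, 0.061, 0.149], [0.515, 0.067, 0.15], [0.515, 0.059, 0.15], [0.513, 0.058, 0.148], [0.513, 0.054, 0.149], [0.511, 0.067, 0.148], [0.511, 0.054, 0.149], [0.51, 0.067, 0.147], [0.509, 0.063, 0.148], [0.509, 0.056, 0.15], [0.507, 0.061, 0.125], [0.504, 0.065, 0.146], [0.502, 0.063, 0.148], [0.5, 0.065, 0.148], [0.499, 0.06, 0.142], [0.497, 0.06, 0.107], [0.496, 0.063, 0.149], [0.496, 0.065, 0.121], [0.495, 0.062, 0.141]]
scene tab 784 [0.5051 0.0616 0.1257] [0.47  0.036 0.095] [0.531 0.071 0.152]
((500.82965087890625, 53.88185119628906), (34.81970977783203, 60.95845413208008), 89.93524932861328)
```

View pics/crop2.png

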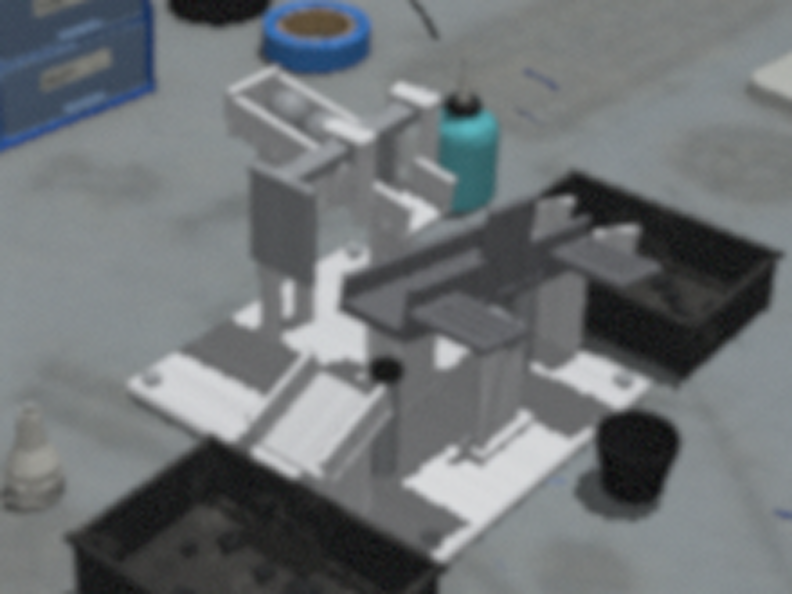

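The left pad centre is at about (0.431, 0.036, 0.107), yaw is about 0.11 rad, and the sorter origin is about (0.4745, -0.0055). The tab face is at about (0.513, 0.068). I'll shut the fingers, align the jaw axis with the sorter's y, and move above the outer part of the left pad.

>>> jog_arm(commands="1 0.05 -0.121 0 0 0 0.0138; 1 0.05 -0.121 0 0 0 0.0138; 1 0.05 -0.121 0 0 0 0.0138; 1 0.05 -0.121 0 0 0 0.0138; 1 0.05 -0.121 0 0 0 0.0138", force=10)

```text
clock: 0.6
position: [0.2742, 0.4093, 0.2264]
ee_rot: [2.092, 2.344, -0.001]
force: [1.2, -0.4, 0.3]
width: 0.616
```

>>> jog_arm(commands="1 0.05 -0.121 0 0 0 0; 1 0.05 -0.121 0 0 0 0; 1 0.05 -0.121 0 0 0 0; 1 0.05 -0.121 0 0 0 0; 1 0.05 -0.121 0 0 0 0")

```text
clock: 1.1
position: [0.3491, 0.2278, 0.2267]
ee_rot: [-2.096, -2.34, 0.0]
force: [1.1, 0.8, 0.3]
width: 0.182
```

>>> jog_arm(commands="1 0.05 -0.121 0 0 0 0; 1 0.05 -0.121 0 0 0 0; 1 0.05 -0.121 0 0 0 0; 1 0.05 -0.121 0 0 0 0; 1 0 0 0 0 0 0")

```text
clock: 1.6
position: [0.4101, 0.0795, 0.2268]
ee_rot: [2.104, 2.331, -0.001]
force: [0.0, 0.6, 0.0]
width: 0.007
```

>>> jog_arm(commands="1 0.048 -0.107 0 0 0 0; 1 0 0 -0.11 0 0 0; 1 0 0 -0.11 0 0 0; 1 0 0 -0.11 0 0 0; 1 0 0 0 0 0 0")

```text
clock: 2.1
position: [0.4204, 0.052, 0.1248]
ee_rot: [-2.094, -2.337, 0.009]
force: [0.3, -0.1, 0.4]
width: 0.009
```

```bash
python3 - <<'E'
from h import *
s=grab('scene','s1'); x0,y0,x1,y1=230,160,450,325
cv2.imwrite('pics/c3.png',cv2.resize(s['pixels'][y0:y1,x0:x1,::-1],None,fx=3.6,fy=3.6,interpolation=cv2.INTER_CUBIC))
o=status.observe(); print(o['position'],o['force'])
E
```

```text
[0.42167232 0.05215702 0.1266798 ] [0.86573949 0.58276979 0.54472558]
```

View pics/c3.png

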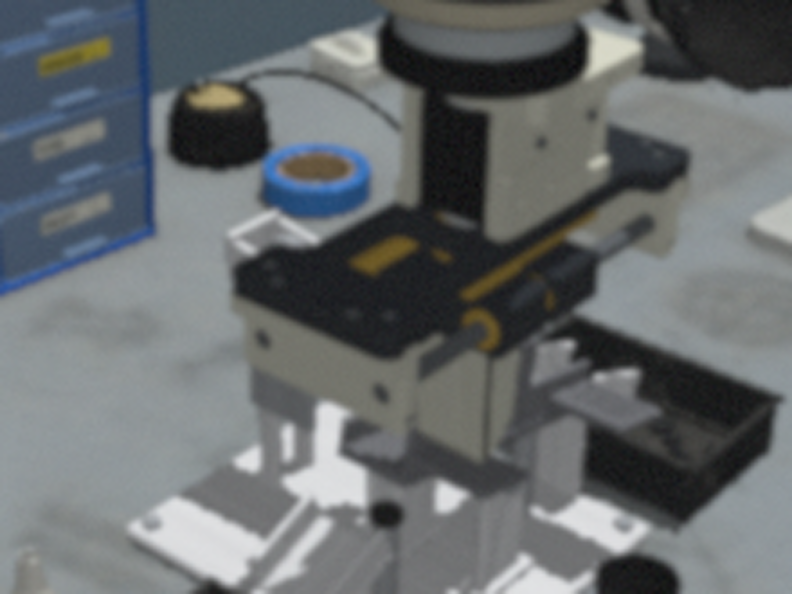

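The scene crop shows the shut fingers just above the left pad (pad tip at crop (500,475)), and the body is clear of the stop. Now I'll press down slowly.

>>> jog_arm(commands="1 0.005 -0.01 -0.015 0 0 0; 1 0 0 -0.015 0 0 0; 1 0 0 -0.015 0 0 0; 1 0 0 -0.01 0 0 0; 1 0 0 -0.01 0 0 0")

```text
clock: 2.65
position: [0.425, 0.0494, 0.1083]
ee_rot: [2.096, 2.34, 0.001]
force: [-0.8, -0.1, 0.9]
width: 0.005
```

>>> jog_arm(commands="1 0 0 -0.01 0 0 0; 1 0 0 -0.01 0 0 0; 1 0 0 -0.01 0 0 0; 1 0 0 -0.01 0 0 0; 1 0 0 0 0 0 0")

```text
clock: 3.15
position: [0.4245, 0.0491, 0.0958]
ee_rot: [-2.096, -2.34, 0.001]
force: [0.4, -0.1, 0.6]
width: 0.007
```

>>> jog_arm(commands="1 0 0 -0.01 0 0 0; 1 0 0 -0.01 0 0 0; 1 0 0 0 0 0 0; 1 0 0 0 0 0 0; 1 0 0 0 0 0 0")

```text
clock: 3.65
position: [0.4248, 0.0492, 0.0903]
ee_rot: [2.096, 2.34, 0.0]
force: [0.0, 0.2, 0.5]
width: 0.001
```

```bash
python3 - <<'E'
from h import *
s=grab('scene','s2'); x0,y0,x1,y1=270,200,450,335
cv2.imwrite('pics/c4.png',cv2.resize(s['pixels'][y0:y1,x0:x1,::-1],None,fx=4,fy=4,interpolation=cv2.INTER_CUBIC))
W=world(s); 
E=np.array([[.994,.11],[-.11,.994]]); q=(W[...,:2]-[.4745,-.0055])@E.T; h=W[...,2]
m=(abs(q[...,0]+.04)<.015)&(abs(q[...,1]+.053)<.012)&(h>.06)&(h<.125); print('Rpad z',m.sum(),np.median(h[m]))
o=status.observe(); print(o['position'],o['force'])
E
```

```text
Rpad z 120 0.10890217341146904
[0.42487108 0.04922124 0.09030306] [-0.1272554  -0.76898497  0.69804966]
```

View pics/c4.png

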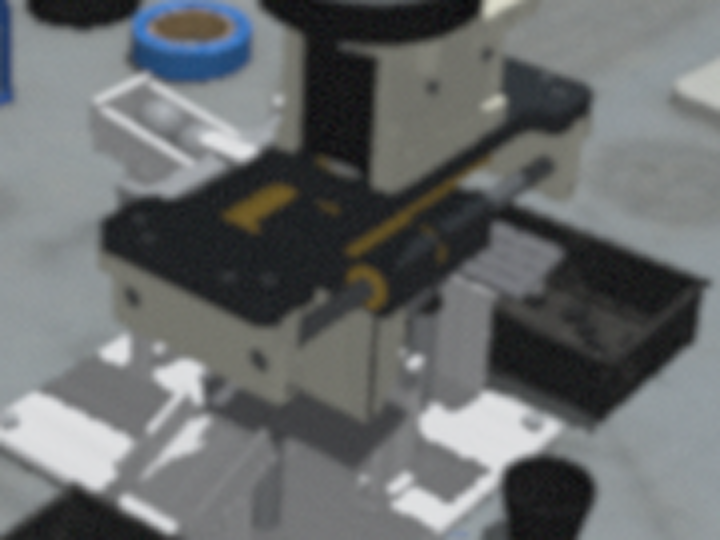

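The gate has rocked over: the right pad now reads 109 mm high at crop (515,265). I'll lift off and go to the outside of the tab.

>>> jog_arm(commands="1 0 0 0.12 0 0 0; 1 0 0 0.12 0 0 0; 1 0 0 0.12 0 0 0; 1 0 0 0 0 0 0; 1 0.092 0.07 0 0 0 0")

```text
clock: 4.2
position: [0.4508, 0.0682, 0.1992]
ee_rot: [-2.1, -2.336, -0.001]
force: [1.0, 0.4, 0.5]
width: 0.01
```

>>> jog_arm(commands="1 0.092 0.07 0 0 0 0; 1 0.092 0.07 0 0 0 0; 1 0 0 0 0 0 0; 1 0 0 0 0 0 0; 1 0 0 0 0 0 0")

```text
clock: 4.7
position: [0.5066, 0.1113, 0.1977]
ee_rot: [-2.097, -2.339, 0.002]
force: [-0.3, -0.1, -0.7]
width: 0.007
```

```bash
python3 - <<'E'
from h import *
d=grab('top','t2'); W=world(d); h=W[...,2]
E=np.array([[.994,.11],[-.11,.994]]); q=(W[...,:2]-[.4745,-.0055])@E.T
for n,y in(('L',.053),('R',-.053)):
    m=(abs(q[...,0]+.042)<.012)&(abs(q[...,1]-y)<.01)&(h>.06)&(h<.125); print(n,m.sum(),np.median(h[m]) if m.any() else None)
s=grab('scene','s3'); x0,y0,x1,y1=230,170,450,335
cv2.imwrite('pics/c5.png',cv2.resize(s['pixels'][y0:y1,x0:x1,::-1],None,fx=3.6,fy=3.6,interpolation=cv2.INTER_CUBIC))
o=status.observe(); print(o['position'],o['force'])
# tab outer face from first scene
s=load('scene0'); W=world(s); q=(W[...,:2]-[.4745,-.0055])@E.T; h=W[...,2]
m=(q[...,1]>.06)&(q[...,1]<.09)&(abs(q[...,0]-.046)<.025)&(h>.105)&(h<.145); print('tab face local',m.sum(),np.median(q[m],0),np.percentile(q[m],[5,95],0))
E
```

```text
L 125 0.08588183852445912
R 131 0.10733567049052867
[0.50678576 0.11136745 0.19817743] [-0.07344125  1.04942312  0.16935745]
tab face local 417 [0.04347333 0.06887074] [[0.02847113 0.06606114]
 [0.06155147 0.07014741]]
```

View pics/c5.png

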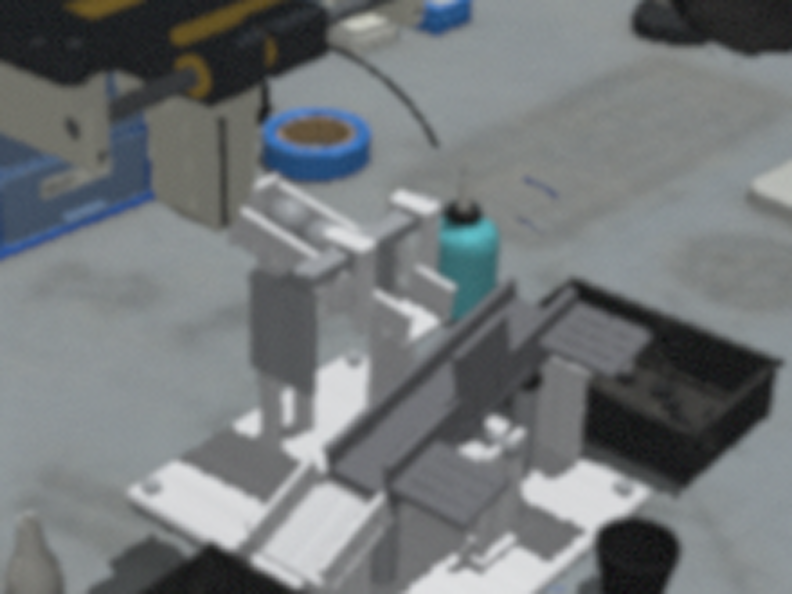

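The gate is down on the left (left pad 86 mm, right pad 107 mm) and stays there. The tab face is at local (0.0445, 0.069). I'll lower to z≈0.118 and push along the sorter's -y.

>>> jog_arm(commands="1 0 0 -0.09 0 0 0; 1 0 0 -0.09 0 0 0; 1 0 0 -0.087 0 0 0; 1 0.003 -0.03 0 0 0 0; 1 0.003 -0.03 0 0 0 0")

```text
clock: 5.3
position: [0.5091, 0.0931, 0.1186]
ee_rot: [-2.096, -2.34, 0.001]
force: [0.1, 0.4, -0.1]
width: 0.007
```

>>> jog_arm(commands="1 0.002 -0.02 0 0 0 0; 1 0.002 -0.02 0 0 0 0; 1 0.002 -0.02 0 0 0 0; 1 0.002 -0.02 0 0 0 0; 1 0 0 0 0 0 0")

```text
clock: 5.8
position: [0.5122, 0.0692, 0.1185]
ee_rot: [2.097, 2.338, 0.001]
force: [-0.6, -0.1, 0.8]
width: 0.008
```

>>> jog_arm(commands="1 0.001 -0.013 0 0 0 0; 1 0.001 -0.013 0 0 0 0; 1 0.001 -0.007 0 0 0 0; 1 0 0 0 0 0 0; 1 0 0 0 0 0 0")

```text
clock: 6.3
position: [0.5124, 0.06, 0.1179]
ee_rot: [-2.096, -2.339, 0.001]
force: [0.2, -0.0, -0.8]
width: 0.007
```

```bash
python3 - <<'E'
from h import *
s=grab('scene','s4'); x0,y0,x1,y1=230,170,450,335
cv2.imwrite('pics/c6.png',cv2.resize(s['pixels'][y0:y1,x0:x1,::-1],None,fx=3.6,fy=3.6,interpolation=cv2.INTER_CUBIC))
o=status.observe(); print(o['position'],o['force'])
E
```

```text
[0.51235301 0.06008702 0.11793292] [ 0.45348004  0.14226001 -0.86081877]
```

View pics/c6.png

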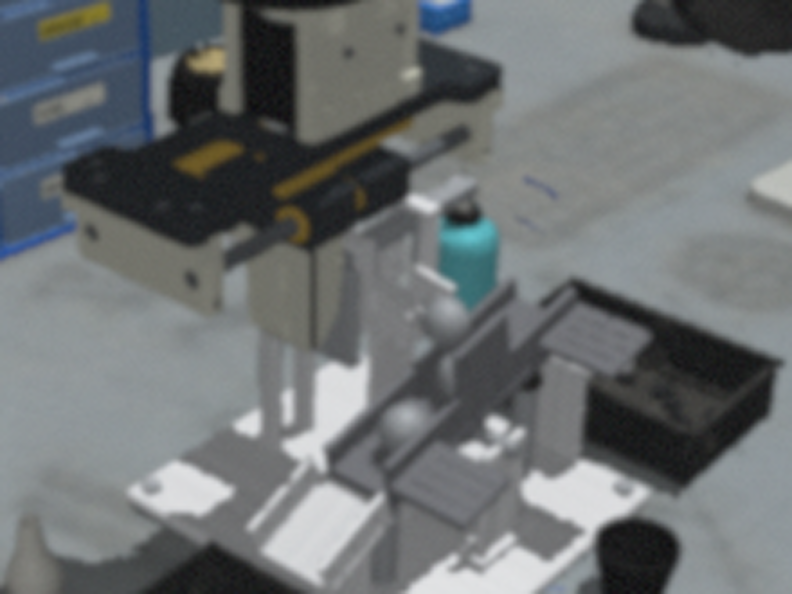

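The balls are rolling left down the gate (crop (408,425) and (445,318)). I'll push on gently to the end stop.

>>> jog_arm(commands="1 0.001 -0.005 0 0 0 0; 1 0 -0.005 0 0 0 0; 1 0 0 0 0 0 0; 1 0 0 0 0 0 0; 1 0 0 0 0 0 0")

```text
clock: 6.85
position: [0.5124, 0.0597, 0.118]
ee_rot: [-2.092, -2.34, -0.002]
force: [-1.8, 8.5, -0.7]
width: 0.008
```

>>> jog_arm(commands="1 0 -0.004 0 0 0 0; 1 0 0 0 0 0 0; 1 0 0 0 0 0 0; 1 0 0 0 0 0 0; 1 0 0 0 0 0 0")

```text
clock: 7.35
position: [0.5124, 0.0596, 0.118]
ee_rot: [-2.091, -2.341, -0.003]
force: [-2.1, 11.8, 0.8]
width: 0.002
```

That's the end stop: the tab no longer moves and the force rises to 12 N. Backing off, then up and away.

>>> jog_arm(commands="1 -0.002 0.02 0 0 0 0; 1 -0.005 0.05 0 0 0 0; 1 -0.005 0.06 0 0 0 0; 1 0 0 0.1 0 0 0; 1 0 0 0.1 0 0 0")

```text
clock: 7.85
position: [0.5085, 0.0953, 0.1781]
ee_rot: [-2.095, -2.34, 0.004]
force: [1.1, -0.4, -0.3]
width: 0.004
```

>>> jog_arm(commands="1 -0.07 0.12 0.05 0 0 0; 1 -0.07 0.12 0 0 0 0; 1 -0.07 0.12 0 0 0 0; 1 -0.07 0.12 0 0 0 0; 1 -0.07 0.12 0 0 0 0")

```text
clock: 8.35
position: [0.4035, 0.2761, 0.1933]
ee_rot: [2.097, 2.339, 0.0]
force: [-0.3, 0.8, 0.3]
width: 0.003
```

>>> jog_arm(commands="1 -0.05 0.12 0 0 0 0; 1 -0.05 0.12 0 0 0 0; 1 -0.05 0.12 0 0 0 0; 1 0 0 0 0 0 0; 1 0 0 0 0 0 0")

```text
clock: 8.85
position: [0.3589, 0.3835, 0.1928]
ee_rot: [2.094, 2.341, -0.001]
force: [1.6, 0.2, 0.1]
width: 0.004
```

```bash
python3 - <<'E'
from h import *
d=grab('top','t3'); W=world(d); h=W[...,2]
E=np.array([[.994,.11],[-.11,.994]]); q=(W[...,:2]-[.4745,-.0055])@E.T
for n,y in(('L',.053),('R',-.053)):
    m=(abs(q[...,0]+.042)<.012)&(abs(q[...,1]-y)<.01)&(h>.06)&(h<.125); print(n,m.sum(),np.median(h[m]) if m.any() else None)
m=(q[...,1]>.0)&(q[...,1]<.09)&(abs(q[...,0]-.046)<.03)&(h>.144)&(h<.155); print('slide left end local y',q[m][:,1].max())
d0=load('top0'); diff=(abs(d0['pixels'].astype(int)-d['pixels']).max(2)>40)
for n,(a,b,c,e) in dict(Rtray=(355,412,235,308),loupe=(315,345,306,332),nozzle=(226,246,228,248),bottle=(374,400,198,224)).items(): print(n,diff[c:e,a:b].sum())
x0,y0,x1,y1=205,195,425,340
cv2.imwrite('pics/c7.png',cv2.resize(d['pixels'][y0:y1,x0:x1,::-1],None,fx=3.6,fy=3.6,interpolation=cv2.INTER_CUBIC))
E
```

```text
L 125 0.08606434138756004
R 131 0.10718018399434942
slide left end local y 0.040799979534056105
Rtray 34
loupe 0
nozzle 0
bottle 0
```

View pics/c7.png

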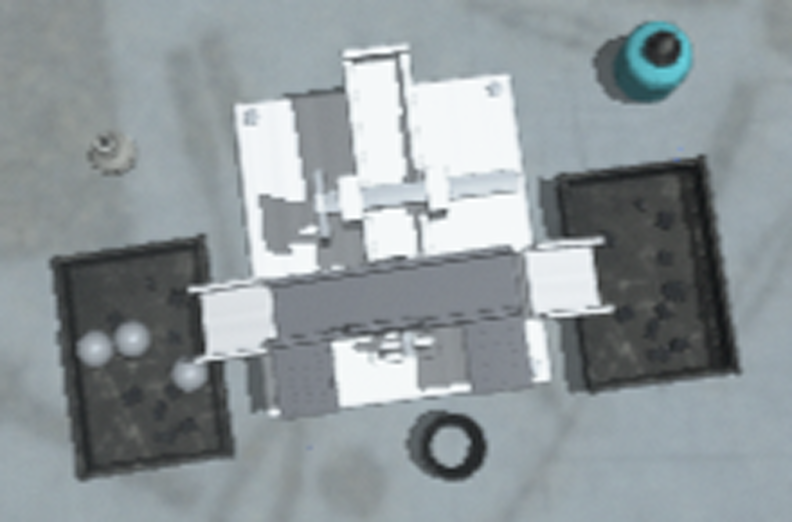

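The top crop shows all three balls in the left tray ((95,348), (132,338), (188,373)). The channel is empty, the slide is across, and the bystanders haven't moved. Handing in.

```bash
python3 -c "
from cell import arm,status
o=status.observe(); print(o['clock'],o['force'],abs(o['dq']).max()); print(arm.sign_off())"
```

```text
8.9 [ 0.65942355 -0.46543447 -0.27761618] 0.018650364260084505
the job is handed in; nothing more can be done
None
```

All three balls are now in the left tray, and I handed the job in at 8.9 s with the robot clear of everything.

- **Gate:** It was feeding the right tray, with the left end raised. I pressed the left pad down with the shut fingertips and it rocked over. The left pad now reads 86 mm high and the right pad 107 mm, and both stayed there.
- **Stop:** Only after checking the gate did I push the tab sideways. At the end stop it would move no further, and the force rose to about 12 N. The slide's left end moved about 30 mm, so the stop is fully open.
- **Last picture:** The channel and gate are empty. The loupe, nozzle and bottle show no change.
- **Trays:** A few pixels changed at the right tray, but it looks unmoved. The left tray's outline looks shifted by about 1 mm at most, perhaps from the balls rolling in; I did not measure it.

No check failed. While the tab was sliding, the readings between pushes showed no clear friction force, because it was lost in sensor noise. I therefore relied on the pictures and the end-stop force to tell how far it had gone.

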